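Sweep the offcuts into the scrap bay

TASK

Clear the welding table: with your fingertips, sweep the three loose aluminium offcuts (one round, one square, one hexagonal) along the table top into the yellow-walled scrap bay until each lies fully inside it, flat on the bay's red patch. Only push them: do not pick up or lift any of them. Leave the brass bushings and everything else on the table where they are.

Things in the scene. Friction and masses are not known exactly. Their poses are not given: they have to be found in the camera images.
- scrap_bay: Scrap bay fixed to the table at the robot's left: three yellow walls 30 mm high, 6 mm thick, round a flat red painted patch, no sill: parts slide straight in. Inside 170 mm wide (its y), 90 mm deep (its x). Origin: centre of the patch, table height. +x points from the open mouth (x = -45 mm) to the back wall (inner face x = +45 mm); side walls' inner faces at y = -85, +85 mm.
- bay_mouth (a point): Centre of the bay's open mouth, at table height, 45 mm from the bay's origin. The mouth faces roughly to the robot's right (-y).
- scrap_round: Scrap: round aluminium slug without a hole, diameter 40 mm, 14 mm high, lying flat on the table. Origin: centre of its underside, z up. It slides freely; the tip of a closed gripper pushes it easily.
- scrap_square: Scrap: square aluminium offcut, 34 x 34 mm, 14 mm high (sides along its x and y), lying flat on the table. Origin: centre of its underside, z up. It slides freely; the tip of a closed gripper pushes it easily.
- scrap_hex: Scrap: hexagonal aluminium offcut, 36 mm across flats (42 mm across corners), 14 mm high, lying flat on the table. Origin: centre of its underside, z up. It slides freely; the tip of a closed gripper pushes it easily.
- bushing_a: Finished brass bushing (ring), 42 mm outside, 20 mm hole, 22 mm high, standing among the scrap. Not scrap: must stay where it is. Origin: centre of its underside.
- bushing_b: A second brass bushing of the same form and size, farther to the robot's right. Not scrap: must stay where it is. Origin: centre of its underside.
- tape_measure: Black and yellow tape measure, 70 x 40 mm, 62 mm high, beyond the work. Not scrap: must stay where it is. Origin: centre of its underside.
- bench_brush: Wooden bench brush, head 50 x 150 mm, 60 mm high, handle along its -y to 210 mm from the origin, beyond the work. Not scrap: must stay where it is. Origin: centre of its underside.
- wrench: Steel wrench lying flat along its x, about 180 mm long, on the robot's right. Not scrap: must stay where it is. Origin: centre of its underside.

How it is judged:
By the outcome, as a careful person would: the job done as asked, in the order asked, and still so for the second after the job is handed in, with the robot touching nothing.
It also fails if it takes over 72 s, if anything falls off the work surface, if the arm or the gripper's body presses on something with over 40 N, if the wrist force passes 120 N, or if a joint passes its speed limit or range.

ROBOT

A 6-joint arm with a two-finger parallel gripper is mounted at the origin on the work surface. World frame = base frame: x ahead of the robot, y to its left, z up, the work surface at z = 0. Lengths are in mm, angles in rad, forces in N, time in s.
With the tool pointing down it reaches from about 375 to 975 mm from the base axis. Payload 3.8 kg.
Tool frame: the origin (TCP) lies at the very end of the fingers, on their centre line; the grasp point (between the pads) lies 19 mm behind it; z points along the fingers, y is the line along which they close (so a half turn about z gives the same grasp; the last joint's range is limited). The gripper opens to 85 mm and grips with 20 to 120 N. Pads are 22 mm wide; open, the fingers measure 114 mm over their backs; the gripper's body (76 mm by 85 mm) begins 54 mm behind the grasp point. The pads swing forward as they close: fully open they stand 13 mm farther back than shut.
Start: joints at [-1.361, 0.264, 1.604, -0, 1.274, -0.037], TCP at [164.899, -654.543, 231.28] pointing down, gripper open.
Joint ranges: [-2.63, 2.63], [-0.94, 2.18], [0.31, 2.57], [-1.31, 4.45], [0, 2.66], [-2.55, 2.55]. Speed limits (rad/s): [2.57, 2.57, 3.14, 3.14, 3.14, 3.14].

INTERFACE

Orientations are given as a rotation vector (axis times angle).
In Python, from rig import read_state, cams, hand_in gives the robot as it stands.
- The arm moves only by the tool step_arm, never from a script. Its argument "plan" is a list of rows, each an object of numbers: "tx", "ty", "tz": the shift along the tool's x, y, z in mm; "spin": the turn about the tool's z in degrees. In form: [{"tx": .., "ty": .., "tz": .., "spin": ..}, ...]. A call has 1 to 5 rows; each row shifts and turns the commanded pose from where the row before left it, along the tool's axes as they then stand; what a row does not reach is not made up. A row lasts 1/10 s, in which the tool goes at most 50 mm and 8.59 degrees, less where a joint would pass 70% of its speed; a pose out of reach is approached as far as the arm can. A call with a gripper value outside its range is refused whole. "gripper" is the gripper's target within -1 to 1 (fully open at 1, half-way at 0, shut at -1), set as the call begins (left out, the last holds). The fingers move at their own pace and stop on an object; "grip_force" is the grip in N (left out, the last holds). Time passes only in rows, so rows that do not move let the fingers close. It gives the time, the measured TCP pose, the force, the opening and the grip force at its end, in the units of the state.
- read_state(): the state, without advancing time (a new reading comes with each control period).
- cams.camera(name): name is "side" or "top" or "wrist"; returns a dict with "color" (480x640x3 uint8, blue, green, red), "fovy" (degrees; the focal length in pixels is half the picture's height over the tangent of half this angle, whatever the lens; pixels are square), "cx", "cy" (the principal point, pixels), "R" (3x3) and "t" (3): a world point X has camera coordinates R X + t; the wrist camera has in their place "tool_from_camera" (4x4, takes a point from camera to tool coordinates, whose origin is the TCP and whose axes are the flange's). Camera axes: x right, y down, z forward; pixel columns grow to the right and rows downward; lengths in mm; the calibration is good to about 2 mm. A picture is of the moment at which its call begins: read the wrist's pose just before it. There is no depth.
- hand_in(): hands the job in; it is judged then, once.
The state is a dict: "t": time; "q": joint angles; "joint_velocities": joint speeds; "effort": joint torques, N m; "position": TCP position; "orientation": TCP orientation; "wrist_force": force on the tool from outside, world axes, zero at the start; "wrist_torque": the same for the moment, N m; "finger_gap": finger opening in mm; "grip_force": force on a finger pad.
Only numpy, scipy, OpenCV 4.12 (cv2) and the standard library are available. Lean on these libraries where they do the work, as an engineer would, in place of code of your own. Each camera call takes 0.05 s, during which the arm holds its last target. There are 200 camera calls.

## Working session

There is one attempt and no reset: what is moved stays moved. The work goes in short steps, Python scripts to look and compute and a tool call to move; the robot and the scene stay as the last step left them, time stands still between calls to the robot, and variables do not carry over. Pictures are saved under pics/ and viewed, at most 10 in all, crops included, and the job is handed in when it is done.

Besides the shell and the picture viewer there is one more tool, called after "Call:" as name(argument=value, ...) on one line, values as JSON. step_arm: Moves the arm, as the interface text tells. Its arguments: {"type":"object","properties":{"plan":{"type":"array"},"gripper":{"type":"number"},"grip_force":{"type":"number"}},"required":["plan"]}

```bash
mkdir -p pics; cat > h.py <<'E'
import numpy as np, cv2
from rig import read_state, cams, hand_in
def cam(n,save=None):
    c=cams.camera(n)
    if save: cv2.imwrite('pics/'+save,c['color'])
    return c
def ray(c,uv,z):
    f=240/np.tan(np.radians(c['fovy'])/2)
    R=np.array(c['R']);t=np.array(c['t'])
    d=R.T@np.array([(uv[0]-c['cx'])/f,(uv[1]-c['cy'])/f,1]);o=-R.T@t
    return (o+d*(z-o[2])/d[2]).round(1)
E
python3 - <<'E'
from h import *
print(read_state())
c=cam('top','top0.png');print({k:c[k] for k in c if k!='color'})
c=cam('side','side0.png');print({k:c[k] for k in c if k!='color'})
E
```

```text
{'t': 0.0, 'q': array([-1.36089781e+00,  2.64764667e-01,  1.60537735e+00, -1.67545111e-05,
        1.27368919e+00, -3.68907357e-02]), 'joint_velocities': array([ 1.42113176e-04,  3.19398956e-04, -5.22545325e-04,  4.74410506e-04,
       -8.83285808e-05, -1.18343016e-03]), 'effort': array([-6.95689450e-04, -5.15114701e+01, -3.67313683e+01, -9.58295391e-05,
        1.30790519e-02, -1.25012960e-05]), 'position': array([ 164.74373004, -653.83516825,  229.95245259]), 'orientation': array([-3.11549286e+00, -3.86405982e-01,  3.28624126e-04]), 'wrist_force': array([-0.81206539, -0.66972402, -0.5257987 ]), 'wrist_torque': array([-0.06979359,  0.03589573, -0.0380722 ]), 'grip_force': 0.0, 'finger_gap': 85.08744848162821}
{'fovy': 56.662023380418646, 'cx': 312.76171307103243, 'cy': 241.0754611929446, 'R': array([[ 0.01986127, -0.99966269, -0.01673408],
       [-0.99059053, -0.01740865, -0.13574736],
       [ 0.13541025,  0.01927274, -0.99060215]]), 't': array([-98.60405872, 637.79901739, 786.56219824])}
{'fovy': 50.34558987532057, 'cx': 317.71358468087294, 'cy': 233.75081710318813, 'R': array([[ 0.98653425, -0.16248503,  0.01867583],
       [-0.0805256 , -0.58192787, -0.80924383],
       [ 0.142358  ,  0.79684287, -0.58717598]]), 't': array([-638.56137592,    3.3549521 , 1191.90669308])}
```

View pics/top0.png

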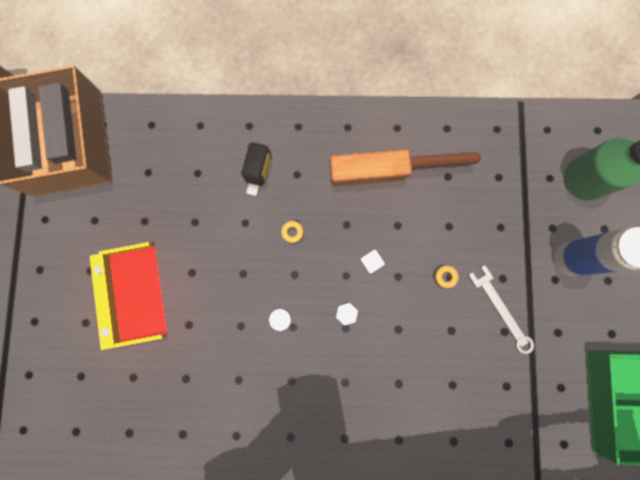

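View pics/side0.png

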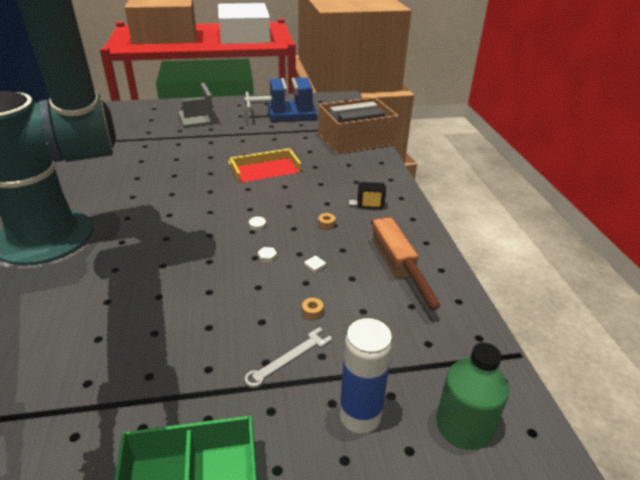

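The top view shows the round at (279,320), hex at (347,314), square at (373,261), bushing_a at (292,232), bushing_b at (447,277) and the red bay near (137,293). The side view agrees. Next I measure them.

```bash
cat >> h.py <<'E'
def scrap(c, show=True):
    hsv=cv2.cvtColor(c['color'],cv2.COLOR_BGR2HSV)
    m=cv2.inRange(hsv,(0,0,185),(179,60,255)); out=[]
    for k in cv2.findContours(m,cv2.RETR_EXTERNAL,cv2.CHAIN_APPROX_NONE)[0]:
        a=cv2.contourArea(k)
        if 150<a<900:
            (x,y),r=cv2.minEnclosingCircle(k); M=cv2.moments(k)
            w=ray(c,(M['m10']/a,M['m01']/a),14); rect=cv2.minAreaRect(k)
            print('scrap',w,'px',round(x),round(y),'area',a,'fill',round(a/(np.pi*r*r),2),'rect',np.round(rect[1],1),round(rect[2]))
def blobs(c,lo,hi,z,amin):
    m=cv2.inRange(cv2.cvtColor(c['color'],cv2.COLOR_BGR2HSV),lo,hi)
    for k in cv2.findContours(m,cv2.RETR_EXTERNAL,cv2.CHAIN_APPROX_SIMPLE)[0]:
        if cv2.contourArea(k)>amin:
            b=cv2.boxPoints(cv2.minAreaRect(k)); print(b.mean(0),[ray(c,p,z) for p in b],'c',ray(c,b.mean(0),z))
E
python3 - <<'E'
from h import *
c=cam('top'); scrap(c)
print('red');blobs(c,(0,180,120),(6,255,255),0,1000);blobs(c,(174,180,120),(180,255,255),0,1000)
print('brass');blobs(c,(12,120,120),(28,255,255),22,150)
c=cam('side'); print('side');scrap(c)
E
```

```text
scrap [493.2 -26.2  14. ] px 279 320 area 344.0 fill 0.93 rect [21. 21.] 90
scrap [ 506.6 -152.6   14. ] px 347 314 area 329.5 fill 0.84 rect [21.9 19.8] 45
scrap [ 517.4 -445.7   14. ] px 501 311 area 892.0 fill 0.12 rect [97.9 19.1] 56
scrap [ 606.9 -200.7   14. ] px 372 261 area 310.0 fill 0.7 rect [18.6 18.3] 56
scrap [ 641.7 -689.6   14. ] px 634 248 area 691.5 fill 0.5 rect [41. 25.] 90
red
[136.75546 293.66595] [array([614.9, 316.5,   0. ]), array([628.6, 226.9,   0. ]), array([459.9, 192.7,   0. ]), array([446.6, 280. ,   0. ])] c [536.3 253.8   0. ]
brass
[446.  276.5] [array([ 599. , -317.8,   22. ]), array([ 599.7, -359.1,   22. ]), array([ 560.3, -358.1,   22. ]), array([ 559.5, -317.1,   22. ])] c [ 579.6 -338.    22. ]
[126.40831 295.3122 ] [array([617.7, 347. ,  22. ]), array([636.8, 221.7,  22. ]), array([450.1, 183.9,  22. ]), array([431.6, 305.4,  22. ])] c [532.6 264.2  22. ]
[291.5 231.5] [array([680.3, -24.4,  22. ]), array([680.9, -64.8,  22. ]), array([640.2, -65.7,  22. ]), array([639.5, -25.6,  22. ])] c [660.2 -45.1  22. ]
[370.52313 165.76944] [array([ 810.6, -117.5,   22. ]), array([ 826.4, -269.9,   22. ]), array([ 774.7, -273.7,   22. ]), array([ 759. , -122.5,   22. ])] c [ 792.6 -196.    22. ]
[ 37.500008 125.00001 ] [array([967.5, 584.7,  22. ]), array([993.3, 405.6,  22. ]), array([770.3, 358.3,  22. ]), array([745.4, 531.3,  22. ])] c [867.2 469.5  22. ]
side
scrap [ 521.3 -453.3   14. ] px 288 359 area 555.0 fill 0.08 rect [15.8 94.6] 59
scrap [ 553.6 2143.9   14. ] px 243 10 area 690.0 fill 0.33 rect [15. 50.] 90
```

The measured sizes and the bay corners match the given dimensions. I'll use the fingers about 22 mm apart as a fork, with tool x turned to world +y. The order is round, hex, square, in three lanes.

Call:
step_arm(plan=[{"tx": 40, "spin": -8.5}, {"tx": 40, "spin": -8.5}, {"tx": 40, "spin": -8.5}, {"tx": 40, "spin": -8.5}, {"tx": 40, "spin": -8.5}], gripper=-0.5, grip_force=20)

```text
invalid input
```

Call:
step_arm(plan=[{"tx": 40, "spin": -8.4}, {"tx": 40, "spin": -8.4}, {"tx": 40, "spin": -8.4}, {"tx": 40, "spin": -8.4}, {}])

```text
invalid input
```

Call:
step_arm(plan=[{"tx": 40, "ty": 0, "tz": 0, "spin": -8.5}, {"tx": 40, "ty": 0, "tz": 0, "spin": -8.5}, {"tx": 40, "ty": 0, "tz": 0, "spin": -8.5}, {"tx": 40, "ty": 0, "tz": 0, "spin": -8.5}, {"tx": 40, "ty": 0, "tz": 0, "spin": -8.5}], gripper=-0.5, grip_force=20)

```text
t: 0.7
position: [333.8, -552.6, 230.9]
orientation: [-2.761, -1.499, -0.0]
wrist_force: [1.5, 0.0, 0.5]
finger_gap: 21.6
grip_force: 0.0
```

Call:
step_arm(plan=[{"tx": 40, "ty": 0, "tz": 0, "spin": -8.4}, {"tx": 40, "ty": 0, "tz": 0, "spin": -8.4}, {"tx": 40, "ty": 0, "tz": 0, "spin": -8.4}, {"tx": 40, "ty": 0, "tz": 0, "spin": -8.4}, {"tx": 0, "ty": 0, "tz": 0, "spin": 0}])

```text
t: 1.2
position: [388.7, -401.2, 230.8]
orientation: [-2.208, -2.231, -0.003]
wrist_force: [-0.2, 0.3, 0.2]
finger_gap: 21.4
grip_force: 0.0
```

Call:
step_arm(plan=[{"tx": 45, "ty": 15, "tz": 0, "spin": 0}, {"tx": 45, "ty": 15, "tz": 0, "spin": 0}, {"tx": 45, "ty": 15, "tz": 0, "spin": 0}, {"tx": 45, "ty": 15, "tz": 0, "spin": 0}, {"tx": 45, "ty": 15, "tz": 10, "spin": 0}])

```text
t: 1.7
position: [463.8, -180.0, 222.9]
orientation: [2.217, 2.221, 0.002]
wrist_force: [0.6, -0.4, 0.1]
finger_gap: 21.3
grip_force: 0.0
```

Call:
step_arm(plan=[{"tx": 40, "ty": 10, "tz": 20, "spin": 0}, {"tx": 40, "ty": 10, "tz": 20, "spin": 0}, {"tx": 16, "ty": 9, "tz": 40, "spin": 0}, {"tx": 0, "ty": 0, "tz": 45, "spin": 0}, {"tx": 0, "ty": 0, "tz": 40, "spin": 0}])

```text
t: 2.2
position: [491.5, -84.0, 54.9]
orientation: [2.216, 2.226, 0.0]
wrist_force: [-0.8, 0.9, -0.0]
finger_gap: 21.4
grip_force: 0.0
```

Call:
step_arm(plan=[{"tx": 0, "ty": 0, "tz": 25, "spin": 0}, {"tx": 0, "ty": 0, "tz": 15, "spin": 0}, {"tx": 0, "ty": 0, "tz": 0, "spin": 0}])

```text
t: 2.5
position: [488.6, -84.3, 13.5]
orientation: [-2.215, -2.221, 0.005]
wrist_force: [0.2, -0.4, -1.1]
finger_gap: 21.0
grip_force: 0.0
```

Call:
step_arm(plan=[{"tx": 0, "ty": 4, "tz": 5, "spin": 0}, {"tx": 0, "ty": 0, "tz": 4, "spin": 0}, {"tx": 0, "ty": 0, "tz": 0, "spin": 0}])

```text
t: 2.8
position: [495.8, -84.7, 7.9]
orientation: [2.216, 2.225, 0.001]
wrist_force: [-0.8, -0.4, -0.2]
finger_gap: 21.1
grip_force: 0.0
```

```bash
python3 - <<'E'
from h import *
s=read_state(); print(s['position'],s['wrist_force'])
cam('wrist','w1.png'); scrap(cam('top'))
E
```

```text
[495.80972829 -84.65089626   7.87287702] [-0.82429189 -0.37128005 -0.15749218]
scrap [ 395.3 -146.3   14. ] px 341 379 area 224.5 fill 0.45 rect [24.5 18.6] 11
scrap [433.8  27.3  14. ] px 249 356 area 215.5 fill 0.43 rect [23.7 18.2] 18
scrap [ 606.9 -200.8   14. ] px 372 261 area 312.0 fill 0.7 rect [18.6 18.3] 56
scrap [ 641.4 -689.3   14. ] px 634 248 area 702.5 fill 0.51 rect [41. 25.] 90
```

View pics/w1.png

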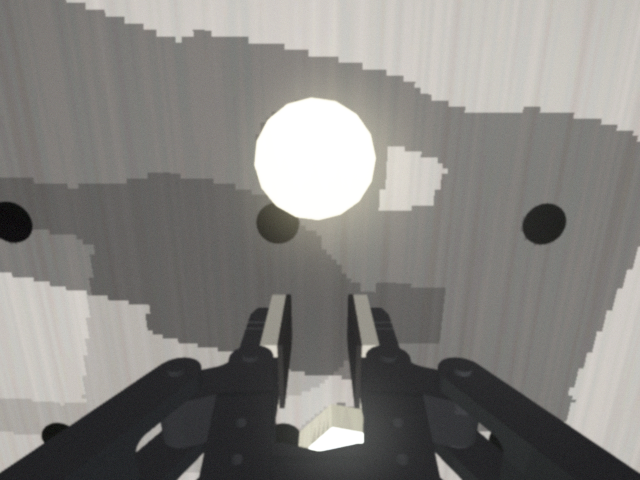

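The wrist view shows the round at (315,158), centred ahead of the fork whose tips are at about (280,300) and (360,300). Pushing now.

Call:
step_arm(plan=[{"tx": 10, "ty": -1, "tz": 3, "spin": 0}, {"tx": 15, "ty": -1, "tz": 0, "spin": 0}, {"tx": 20, "ty": 0, "tz": 0, "spin": 0}, {"tx": 22, "ty": 0, "tz": 0, "spin": 0}, {"tx": 22, "ty": 0, "tz": 0, "spin": 0}])

```text
t: 3.4
position: [492.1, 6.5, 4.3]
orientation: [-2.216, -2.226, -0.0]
wrist_force: [0.0, -0.9, -0.4]
finger_gap: 21.6
grip_force: 0.1
```

```bash
cat >> h.py <<'E'
def wblob():
    "largest bright blob ahead of fork in the wrist view -> tool/world at z=14"
    from scipy.spatial.transform import Rotation as Ro
    s=read_state(); c=cams.camera('wrist'); im=c['color']
    m=cv2.inRange(cv2.cvtColor(im,cv2.COLOR_BGR2HSV),(0,0,235),(179,45,255)); m[300:]=0
    f=240/np.tan(np.radians(c['fovy'])/2); T=np.array(c['tool_from_camera'])
    R=Ro.from_rotvec(s['orientation']).as_matrix(); print('tcp',s['position'].round(1))
    for k in cv2.findContours(m,cv2.RETR_EXTERNAL,cv2.CHAIN_APPROX_NONE)[0]:
        a=cv2.contourArea(k)
        if a>3000:
            (x,y),r=cv2.minEnclosingCircle(k)
            d=R@T[:3,:3]@np.array([(x-c['cx'])/f,(y-c['cy'])/f,1]); o=R@T[:3,3]+s['position']
            w=o+d*(14-o[2])/d[2]; print('px',round(x),round(y),'r',round(r),'area',a,'world',w.round(1))
    return c
E
python3 - <<'E'
from h import *
c=wblob(); print(read_state()['wrist_force'])
E
```

```text
tcp [492.1   6.5   4.3]
px 319 254 r 57 area 9146.0 world [492.3  36.4  14. ]
[-0.40346711  2.58314816 -0.03584743]
```

The round is centred in the fork, 30 mm ahead of the TCP as expected. Continuing.

Call:
step_arm(plan=[{"tx": 22, "ty": -1, "tz": 0, "spin": 0}, {"tx": 22, "ty": -1, "tz": 0, "spin": 0}, {"tx": 22, "ty": -1, "tz": 0, "spin": 0}, {"tx": 22, "ty": -1, "tz": 0, "spin": 0}, {"tx": 22, "ty": -1, "tz": 0, "spin": 0}])

```text
t: 3.95
position: [486.4, 116.2, 4.3]
orientation: [-2.216, -2.227, 0.0]
wrist_force: [-0.3, -0.4, -0.2]
finger_gap: 21.3
grip_force: 0.2
```

Call:
step_arm(plan=[{"tx": 22, "ty": -1, "tz": 0, "spin": 0}, {"tx": 22, "ty": -1, "tz": 0, "spin": 0}, {"tx": 20, "ty": 0, "tz": 0, "spin": 0}, {"tx": 18, "ty": 0, "tz": 0, "spin": 0}, {"tx": 10, "ty": 0, "tz": 0, "spin": 0}])

```text
t: 4.45
position: [483.5, 186.3, 4.1]
orientation: [2.166, 2.239, -0.052]
wrist_force: [16.9, -118.9, 28.3]
finger_gap: 21.6
grip_force: 60.1
```

```bash
python3 - <<'E'
from h import *
c=wblob(); cv2.imwrite('pics/w2.png',c['color'])
E
```

```text
tcp [483.5 186.3   4.1]
px 324 251 r 56 area 4476.0 world [484.5 218.4  14. ]
```

View pics/w2.png

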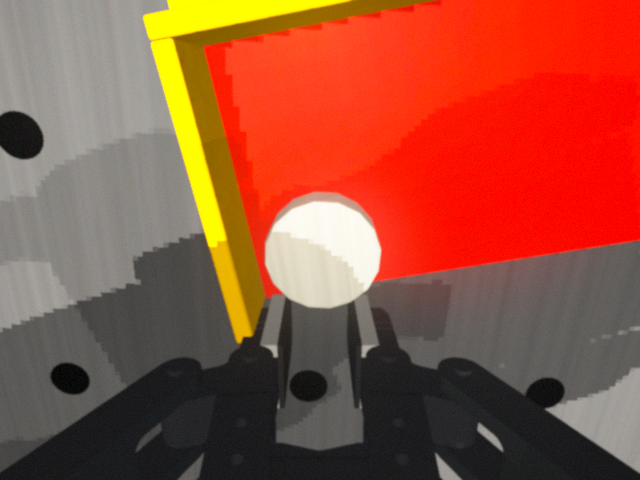

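The left finger caught the end of the bay's left wall, because I did not follow the bay's 11° tilt. The round sits at (322,250) and is almost inside. I'm backing off at once.

Call:
step_arm(plan=[{"tx": -25, "ty": 0, "tz": 0, "spin": 0}, {"tx": -20, "ty": 0, "tz": 0, "spin": 0}, {"tx": -20, "ty": 0, "tz": 0, "spin": -5}, {"tx": 0, "ty": 0, "tz": 0, "spin": -6}, {"tx": 0, "ty": 0, "tz": 0, "spin": 0}], gripper=-1)

```text
t: 5.0
position: [484.5, 141.5, 4.3]
orientation: [-1.994, -2.428, 0.0]
wrist_force: [0.0, 0.1, -0.5]
finger_gap: -0.5
grip_force: 0.0
```

```bash
cat >> h.py <<'E'
O=np.array([537,254.]);A=np.array([-.19,.982]);B=np.array([-.982,-.19])
def bay(p): d=np.array(p[:2])-O; return (d@A).round(1),(d@B).round(1)
E
python3 - <<'E'
from h import *
c=wblob(); s=read_state();print(s['orientation'],s['wrist_force'],s['finger_gap'],bay(s['position']))
c=cam('top')
print('red');blobs(c,(0,180,120),(6,255,255),0,1000); scrap(c)
E
```

```text
tcp [484.5 141.5   4.3]
px 364 120 r 65 area 12345.0 world [484.1 216.4  14. ]
[-1.99588160e+00 -2.42596401e+00 -2.17671774e-04] [-0.61333938 -0.40599502  0.3418981 ] 0.0276606855044233 (np.float64(-100.1), np.float64(72.7))
red
[134.59 277.13] [array([614. , 316.8,   0. ]), array([628.5, 227.3,   0. ]), array([523.3, 205. ,   0. ]), array([509. , 292.9,   0. ])] c [568.3 260.4   0. ]
scrap [376.9 408.5  14. ] px 46 383 area 199.5 fill 0.35 rect [26.1 17.5] 2
scrap [418.1 236.3  14. ] px 139 362 area 201.5 fill 0.4 rect [17. 24.] 90
scrap [ 506.7 -152.5   14. ] px 346 314 area 337.0 fill 0.84 rect [21. 21.] 90
scrap [ 607.  -200.6   14. ] px 373 261 area 321.0 fill 0.72 rect [19.1 18.6] 56
scrap [ 640.9 -688.9   14. ] px 635 248 area 722.0 fill 0.51 rect [42. 25.] 90
```

Call:
step_arm(plan=[{"tx": 5, "ty": 8, "tz": 0, "spin": 0}, {"tx": 10, "ty": 7, "tz": 0, "spin": 0}, {"tx": 15, "ty": 0, "tz": 0, "spin": 0}, {"tx": 0, "ty": 0, "tz": 0, "spin": 0}])

```text
t: 5.5
position: [493.9, 176.3, 4.4]
orientation: [-1.991, -2.43, -0.001]
wrist_force: [-0.0, -0.1, -0.7]
finger_gap: 0.2
grip_force: 0.0
```

Call:
step_arm(plan=[{"tx": 12, "ty": 0, "tz": 0, "spin": 0}, {"tx": 12, "ty": 0, "tz": 0, "spin": 0}, {"tx": 12, "ty": 0, "tz": 0, "spin": 0}, {"tx": 8, "ty": 0, "tz": 0, "spin": 0}, {"tx": 0, "ty": 0, "tz": 0, "spin": 0}])

```text
t: 6.0
position: [485.0, 218.4, 4.3]
orientation: [-1.991, -2.43, -0.0]
wrist_force: [0.6, 0.5, 0.4]
finger_gap: -0.2
grip_force: 0.0
```

```bash
python3 - <<'E'
from h import *
c=wblob(); s=read_state();print(s['wrist_force'],bay(s['position']))
E
```

```text
tcp [485.  218.4   4.3]
px 312 238 r 56 area 4391.5 world [476.2 253.   14. ]
[-0.38694113 -0.10508254 -0.75515498] (np.float64(-25.7), np.float64(57.9))
```

The round is at bay (11, 60), fully inside. Next I withdraw and travel to behind the hex.

Call:
step_arm(plan=[{"tx": -30, "ty": 0, "tz": 0, "spin": 0}, {"tx": -40, "ty": 0, "tz": -10, "spin": 0}, {"tx": -40, "ty": 0, "tz": -30, "spin": 3}, {"tx": -40, "ty": 0, "tz": -20, "spin": 8}, {"tx": -45, "ty": 0, "tz": 0, "spin": 0}], gripper=-0.6)

```text
t: 6.55
position: [516.5, 23.0, 68.2]
orientation: [2.216, 2.219, 0.009]
wrist_force: [1.8, 0.1, 0.8]
finger_gap: 17.1
grip_force: 0.0
```

Call:
step_arm(plan=[{"tx": -45, "ty": -5, "tz": 0, "spin": 0}, {"tx": -45, "ty": -5, "tz": 0, "spin": 0}, {"tx": -45, "ty": -5, "tz": 0, "spin": 0}, {"tx": -45, "ty": -3, "tz": 0, "spin": 0}, {"tx": -40, "ty": 0, "tz": 0, "spin": 0}])

```text
t: 7.05
position: [494.6, -197.8, 64.4]
orientation: [2.218, 2.225, -0.0]
wrist_force: [0.4, -0.0, -0.2]
finger_gap: 16.6
grip_force: 0.0
```

Call:
step_arm(plan=[{"tx": -6, "ty": 5, "tz": 25, "spin": 0}, {"tx": 0, "ty": 0, "tz": 20, "spin": 0}, {"tx": 0, "ty": 0, "tz": 14, "spin": 0}, {"tx": 0, "ty": 0, "tz": 1, "spin": 0}, {"tx": 0, "ty": 0, "tz": 0, "spin": 0}])

```text
t: 7.55
position: [500.2, -201.0, 4.0]
orientation: [-2.216, -2.226, 0.001]
wrist_force: [-0.1, 0.2, 0.7]
finger_gap: 17.2
grip_force: 0.0
```

```bash
python3 - <<'E'
from h import *
c=wblob()
E
```

```text
tcp [ 500.2 -201.     4. ]
px 343 192 r 64 area 10250.0 world [ 507.8 -149.6   14. ]
```

Call:
step_arm(plan=[{"tx": 8, "ty": 4, "tz": 0, "spin": 0}, {"tx": 15, "ty": 2, "tz": 0, "spin": 0}, {"tx": 20, "ty": 2, "tz": 0, "spin": 0}, {"tx": 22, "ty": 2, "tz": 0, "spin": 0}, {"tx": 22, "ty": 2, "tz": 0, "spin": 0}])

```text
t: 8.1
position: [512.9, -112.5, 5.1]
orientation: [2.215, 2.226, 0.001]
wrist_force: [0.2, -0.5, 0.9]
finger_gap: 17.4
grip_force: 0.2
```

```bash
python3 - <<'E'
from h import *
c=wblob()
E
```

```text
tcp [ 512.9 -112.5    5.1]
px 318 255 r 60 area 8674.0 world [512.6 -83.4  14. ]
```

Call:
step_arm(plan=[{"tx": 24, "ty": 2, "tz": 0, "spin": 0}, {"tx": 24, "ty": 2, "tz": 0, "spin": 0}, {"tx": 24, "ty": 2, "tz": 0, "spin": 0}, {"tx": 24, "ty": 2, "tz": 0, "spin": 0}, {"tx": 24, "ty": 2, "tz": 0, "spin": 0}])

```text
t: 8.65
position: [522.0, 7.7, 5.0]
orientation: [2.215, 2.227, 0.001]
wrist_force: [0.8, -0.3, -0.2]
finger_gap: 17.0
grip_force: 0.1
```

Call:
step_arm(plan=[{"tx": 24, "ty": 3, "tz": 0, "spin": 0}, {"tx": 24, "ty": 3, "tz": 0, "spin": 0}, {"tx": 24, "ty": 3, "tz": 0, "spin": 0}, {"tx": 24, "ty": 3, "tz": 0, "spin": 0}, {"tx": 20, "ty": 3, "tz": 0, "spin": 0}])

```text
t: 9.15
position: [536.3, 124.1, 5.0]
orientation: [2.215, 2.227, 0.002]
wrist_force: [-1.1, -0.6, 0.7]
finger_gap: 17.1
grip_force: 0.1
```

```bash
python3 - <<'E'
from h import *
c=wblob(); cv2.imwrite('pics/w3.png',c['color'])
E
```

```text
tcp [536.3 124.1   5. ]
px 318 256 r 59 area 8519.5 world [536.  153.1  14. ]
```

View pics/w3.png

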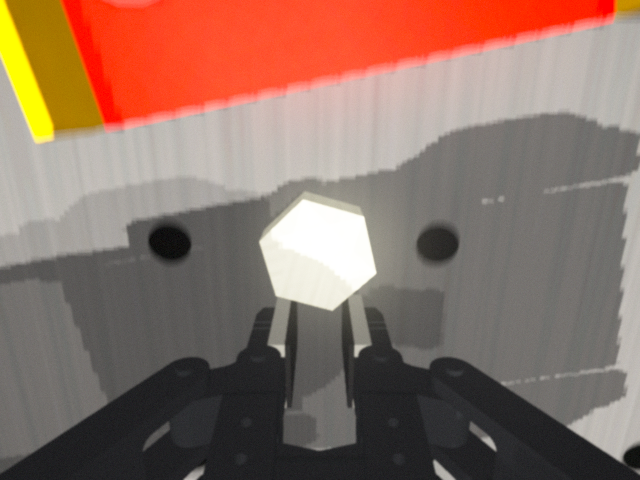

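The hex is centred in the fork at (318,256), with the bay mouth just ahead and clear of the walls.

Call:
step_arm(plan=[{"tx": 22, "ty": 2, "tz": 0, "spin": 0}, {"tx": 22, "ty": 0, "tz": 0, "spin": 0}, {"tx": 22, "ty": -4, "tz": 0, "spin": 0}, {"tx": 20, "ty": -4, "tz": 0, "spin": 0}, {"tx": 14, "ty": -3, "tz": 0, "spin": 0}])

```text
t: 9.7
position: [526.4, 223.5, 4.8]
orientation: [2.215, 2.228, 0.001]
wrist_force: [-0.6, -0.3, -0.0]
finger_gap: 16.9
grip_force: 0.2
```

```bash
python3 - <<'E'
from h import *
c=wblob(); cv2.imwrite('pics/w4.png',c['color'])
E
```

```text
tcp [526.4 223.5   4.8]
px 174 251 r 57 area 7364.0 world [477.4 253.9  14. ]
```

View pics/w4.png

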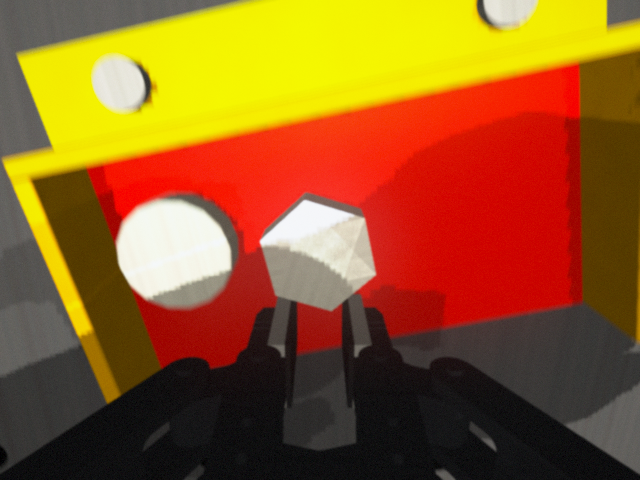

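The hex is at (526,253), well inside, and the round at pixel (174,251) is also well inside. Going for the square.

Call:
step_arm(plan=[{"tx": -30, "ty": 0, "tz": 0, "spin": 0}, {"tx": -40, "ty": 0, "tz": -15, "spin": 0}, {"tx": -45, "ty": 5, "tz": -30, "spin": 0}, {"tx": -45, "ty": 10, "tz": -15, "spin": 0}, {"tx": -48, "ty": 10, "tz": 0, "spin": 0}])

```text
t: 10.25
position: [554.7, 15.9, 65.3]
orientation: [2.212, 2.224, 0.007]
wrist_force: [0.8, 0.2, 0.6]
finger_gap: 16.9
grip_force: 0.0
```

Call:
step_arm(plan=[{"tx": -48, "ty": 12, "tz": 0, "spin": 0}, {"tx": -48, "ty": 12, "tz": 0, "spin": 0}, {"tx": -48, "ty": 12, "tz": 0, "spin": 0}, {"tx": -48, "ty": 12, "tz": 0, "spin": 0}, {"tx": -48, "ty": 10, "tz": 0, "spin": 0}])

```text
t: 10.75
position: [611.3, -224.7, 62.2]
orientation: [2.217, 2.226, 0.0]
wrist_force: [0.3, 0.3, -0.5]
finger_gap: 16.9
grip_force: 0.0
```

Call:
step_arm(plan=[{"tx": -30, "ty": 0, "tz": 5, "spin": 0}, {"tx": 0, "ty": 0, "tz": 0, "spin": 0}])

```text
t: 10.95
position: [611.0, -257.0, 56.7]
orientation: [2.221, 2.221, -0.001]
wrist_force: [-0.1, 0.6, -0.8]
finger_gap: 17.2
grip_force: 0.0
```

```bash
python3 - <<'E'
from h import *
c=wblob(); scrap(cam('top'))
E
```

```text
tcp [ 611.  -257.    56.7]
px 312 147 r 52 area 5762.5 world [ 608.1 -196.9   14. ]
scrap [ 403.6 -347.8   14. ] px 446 383 area 725.5 fill 0.07 rect [113.6  20.4] 25
scrap [ 467.3 -466.2   14. ] px 513 345 area 320.0 fill 0.25 rect [39.7 23.5] 13
scrap [476.2 247.9  14. ] px 134 326 area 345.5 fill 0.9 rect [20.5 21.2] 45
scrap [524.7 252.3  14. ] px 134 300 area 320.0 fill 0.8 rect [20.5 20.5] 45
scrap [ 563. -413.   14.] px 482 288 area 276.0 fill 0.23 rect [38.9 13.4] 45
scrap [ 587.4 -465.5   14. ] px 510 279 area 255.0 fill 0.39 rect [27.9 19.3] 16
scrap [ 607.7 -200.9   14. ] px 372 260 area 290.5 fill 0.68 rect [18. 18.] 56
scrap [ 640.3 -688.4   14. ] px 634 248 area 749.0 fill 0.52 rect [42. 26.] 90
scrap [ 689.7 -291.9   14. ] px 425 207 area 350.5 fill 0.08 rect [25.6 72.7] 18
```

Call:
step_arm(plan=[{"tx": 0, "ty": -2, "tz": 20, "spin": 0}, {"tx": 0, "ty": 0, "tz": 18, "spin": 0}, {"tx": 0, "ty": 0, "tz": 13, "spin": 0}, {"tx": 0, "ty": 0, "tz": 1, "spin": 0}, {"tx": 0, "ty": 0, "tz": 0, "spin": 0}])

```text
t: 11.55
position: [609.0, -251.4, 4.1]
orientation: [-2.215, -2.226, 0.001]
wrist_force: [0.6, 0.4, -0.3]
finger_gap: 17.4
grip_force: 0.0
```

Call:
step_arm(plan=[{"tx": 10, "ty": 0, "tz": 0, "spin": 0}, {"tx": 15, "ty": 0, "tz": 0, "spin": 0}, {"tx": 15, "ty": 0, "tz": 0, "spin": 0}, {"tx": 18, "ty": -1, "tz": 0, "spin": 0}, {"tx": 20, "ty": -1, "tz": 0, "spin": 0}])

```text
t: 12.05
position: [607.2, -172.7, 5.4]
orientation: [2.216, 2.226, 0.001]
wrist_force: [0.1, -0.6, 0.0]
finger_gap: 17.8
grip_force: 0.5
```

```bash
python3 - <<'E'
from h import *
c=wblob(); cv2.imwrite('pics/w5.png',c['color'])
E
```

```text
tcp [ 607.2 -172.7    5.4]
px 324 257 r 65 area 8166.0 world [ 608.8 -144.3   14. ]
```

View pics/w5.png

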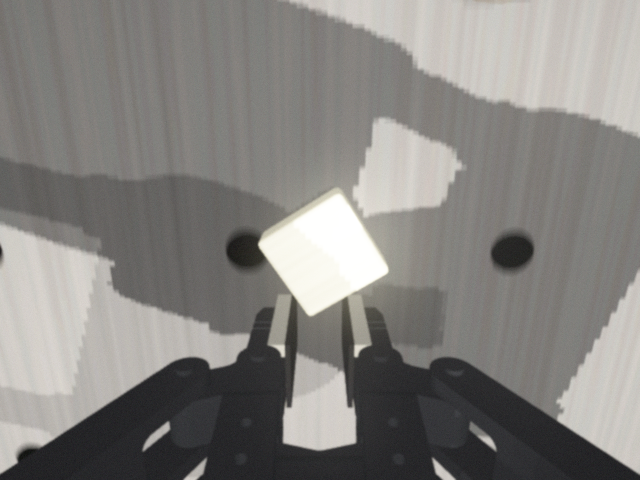

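The square's corner at (310,315) is nested in the fork. I push on, bearing slightly left to clear bushing_a.

Call:
step_arm(plan=[{"tx": 22, "ty": -3, "tz": 0, "spin": 0}, {"tx": 22, "ty": -3, "tz": 0, "spin": 0}, {"tx": 22, "ty": -3, "tz": 0, "spin": 0}, {"tx": 22, "ty": -2, "tz": 0, "spin": 0}, {"tx": 22, "ty": -1, "tz": 0, "spin": 0}])

```text
t: 12.6
position: [594.1, -62.8, 5.0]
orientation: [2.216, 2.227, -0.0]
wrist_force: [-0.1, -0.5, -0.3]
finger_gap: 17.0
grip_force: 0.4
```

Call:
step_arm(plan=[{"tx": 22, "ty": -1, "tz": 0, "spin": 0}, {"tx": 22, "ty": 0, "tz": 0, "spin": 0}, {"tx": 22, "ty": 0, "tz": 0, "spin": 0}, {"tx": 22, "ty": 0, "tz": 0, "spin": 0}, {"tx": 22, "ty": 0, "tz": 0, "spin": 0}])

```text
t: 13.1
position: [592.7, 47.3, 5.0]
orientation: [2.216, 2.227, -0.0]
wrist_force: [0.3, 0.2, 0.7]
finger_gap: 17.0
grip_force: 0.4
```

```bash
python3 - <<'E'
from h import *
c=wblob()
E
```

```text
tcp [592.7  47.3   5. ]
px 322 258 r 65 area 8030.5 world [593.7  75.5  14. ]
```

Call:
step_arm(plan=[{"tx": 22, "ty": 0, "tz": 0, "spin": 0}, {"tx": 22, "ty": 0, "tz": 0, "spin": 0}, {"tx": 22, "ty": -1, "tz": 0, "spin": 0}, {"tx": 22, "ty": -1, "tz": 0, "spin": 0}, {"tx": 18, "ty": -1, "tz": 0, "spin": 0}])

```text
t: 13.65
position: [589.0, 153.1, 4.8]
orientation: [-2.216, -2.227, 0.0]
wrist_force: [-0.9, -1.1, -0.7]
finger_gap: 17.1
grip_force: 0.3
```

```bash
python3 - <<'E'
from h import *
c=wblob(); cv2.imwrite('pics/w6.png',c['color'])
E
```

```text
tcp [589.  153.1   4.8]
px 332 249 r 55 area 4226.5 world [593.4 184.5  14. ]
px 98 22 r 73 area 9058.0 world [525.3 253.4  14. ]
```

View pics/w6.png

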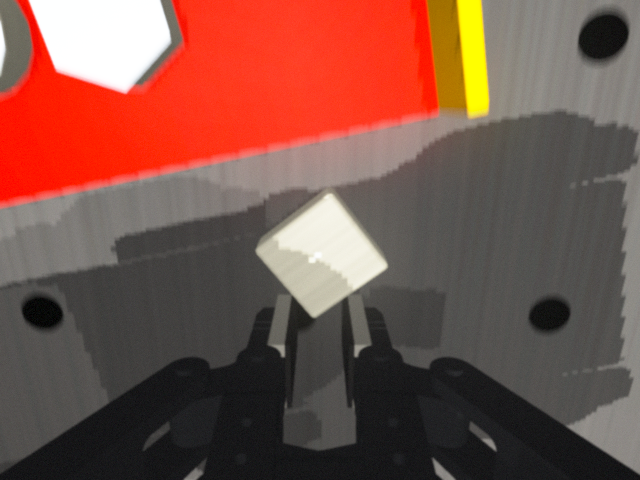

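The square is at (322,255). The right wall's end at column 440–488 is about 42 mm to the right, clear of the fork. This is the last push.

Call:
step_arm(plan=[{"tx": 20, "ty": -1, "tz": 0, "spin": 0}, {"tx": 20, "ty": -2, "tz": 0, "spin": 0}, {"tx": 18, "ty": -2, "tz": 0, "spin": 0}, {"tx": 16, "ty": -2, "tz": 0, "spin": 0}, {"tx": 12, "ty": -2, "tz": 0, "spin": 0}])

```text
t: 14.2
position: [580.1, 238.7, 4.9]
orientation: [2.216, 2.227, -0.0]
wrist_force: [0.6, 0.2, 0.0]
finger_gap: 17.0
grip_force: 0.2
```

Call:
step_arm(plan=[{"tx": -25, "ty": 0, "tz": 0, "spin": 0}, {"tx": -40, "ty": 0, "tz": -20, "spin": 0}, {"tx": -40, "ty": 0, "tz": -40, "spin": 0}, {"tx": -40, "ty": 0, "tz": -40, "spin": 0}, {"tx": -40, "ty": 0, "tz": -30, "spin": 0}])

```text
t: 14.7
position: [581.3, 61.1, 127.4]
orientation: [2.215, 2.226, 0.001]
wrist_force: [0.6, -0.8, -0.3]
finger_gap: 17.0
grip_force: 0.0
```

Call:
step_arm(plan=[{"tx": -40, "ty": -20, "tz": -40, "spin": 0}, {"tx": -45, "ty": -20, "tz": 0, "spin": 0}, {"tx": -45, "ty": -20, "tz": 0, "spin": 0}, {"tx": 0, "ty": 0, "tz": 0, "spin": 0}, {"tx": 0, "ty": 0, "tz": 0, "spin": 0}])

```text
t: 15.2
position: [524.6, -62.6, 159.1]
orientation: [2.22, 2.223, 0.001]
wrist_force: [-0.3, 0.6, -0.8]
finger_gap: 17.3
grip_force: 0.0
```

```bash
python3 - <<'E'
from h import *
c=cam('top','top1.png'); scrap(c)
print('red');blobs(c,(0,180,120),(6,255,255),0,300)
print('brass');blobs(c,(12,120,120),(28,255,255),22,150)
for p in [(476.2,247.9),(524.7,252.3)]: print(bay(p))
cam('side','side1.png')
E
```

```text
scrap [220.9 205.3  14. ] px 147 470 area 614.0 fill 0.5 rect [36.8 20.8] 8
scrap [ 394.3 -109.6   14. ] px 322 379 area 506.5 fill 0.52 rect [32.9 21.8] 11
scrap [436.3 139.4  14. ] px 190 352 area 494.0 fill 0.52 rect [32.8 21.7] 15
scrap [476.2 248.2  14. ] px 134 326 area 338.0 fill 0.89 rect [19.8 21.2] 45
scrap [524.6 252.4  14. ] px 134 300 area 309.0 fill 0.82 rect [20. 20.] 90
scrap [579.6 265.7  14. ] px 129 271 area 299.0 fill 0.71 rect [17.8 18.7] 54
scrap [ 641.6 -689.4   14. ] px 634 248 area 699.5 fill 0.5 rect [41. 25.] 90
red
[126.918976 259.27878 ] [array([587.7, 335.4,   0. ]), array([658.6, 258.3,   0. ]), array([618.1, 220.8,   0. ]), array([548.1, 297.7,   0. ])] c [602.9 278.2   0. ]
brass
[446.  276.5] [array([ 599. , -317.8,   22. ]), array([ 599.7, -359.1,   22. ]), array([ 560.3, -358.1,   22. ]), array([ 559.5, -317.1,   22. ])] c [ 579.6 -338.    22. ]
[126.39957 295.2467 ] [array([618., 347.,  22.]), array([637.1, 221.7,  22. ]), array([450.1, 183.9,  22. ]), array([431.6, 305.4,  22. ])] c [532.8 264.2  22. ]
[292.  231.5] [array([680.3, -26.3,  22. ]), array([680.9, -64.8,  22. ]), array([640.2, -65.7,  22. ]), array([639.5, -27.5,  22. ])] c [660.2 -46.1  22. ]
[370.3353  165.35883] [array([ 811.4, -117.3,   22. ]), array([ 825.8, -270. ,   22. ]), array([ 775.5, -273.2,   22. ]), array([ 761.2, -121.7,   22. ])] c [ 793.4 -195.6   22. ]
[ 37.5     125.50001] [array([966.9, 585.1,  22. ]), array([993.3, 405.8,  22. ]), array([768.8, 357.7,  22. ]), array([743.4, 530.8,  22. ])] c [866.1 469.4  22. ]
(np.float64(5.6), np.float64(60.9))
(np.float64(0.7), np.float64(12.4))
```

View pics/top1.png

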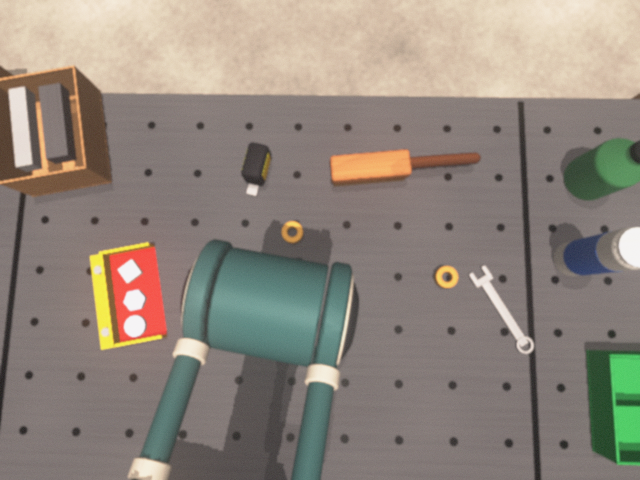

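All three parts lie inside the bay, at (134,326), (134,300) and (129,271). The bushings, tape measure, brush and wrench are unmoved.

```bash
python3 -c "
from rig import hand_in
print(hand_in())"
```

```text
the job is handed in; nothing more can be done
None
```

I swept all three offcuts fully into the scrap bay by pushing only, left everything else in place and handed in at about 15 s. During the round's push a finger hit the end of the bay's left wall, and the wrist force read 118.9 N against the 120 N limit. I can't rule out a higher peak between readings.

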